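# Clear the wax cutter's bed into its scrap drawer

## Task

Pull the scrap drawer under the wax cutter's bed out nearly all the way, then use the hand brush to sweep all three wax offcuts off the bed over its open front edge into the drawer; move the offcuts with the brush only, never with the gripper. Leave the drawer out for emptying, and stand the brush back on its mat, bristles down and lengthwise, as it stood before. Leave the candle and the tumbler where they are.

Things in the scene. Friction and masses are not known exactly. Their poses are not given: they have to be found in the camera images.
- cutter: wax cutter, fixed: grey case with a flat aluminium bed 80 mm above the table, 220 mm deep (x) and 280 mm wide (y). Origin on the table under the bed's centre; x from the open front edge (x=-110 mm) to the rear. Steel fences 25 mm high on both sides (230 mm free between them) and at the rear (bed free up to x=+100 mm). A cutting bow lies folded down behind
- drawer (a joint): scrap drawer under the bed, slides out of the cutter's front along the cutter's -x; 0 = shut, 0.13 m = all the way out
- drawer_handle (a point): middle of the drawer's bar handle: a round bar 12 mm thick, 110 mm long along the cutter's y, 54 mm above the table; when shut it is 65 mm in front of the bed's front edge, with 60 mm of clear room between the bar and the drawer's face; can be pinched from above
- drawer_floor (a point): centre of the drawer's inner floor, moves with the drawer (16 mm above the table, under the bed's centre when shut); axes as the cutter's. Inside, the drawer is 195 mm long (x from -100 to +95 mm) and 250 mm wide, its walls rise 42 to 48 mm above this floor
- wax_bar: cream wax offcut on the bed, a bar 70 x 30 x 28 mm (x, y, z); origin at its centre
- wax_block: cream wax offcut on the bed, a block 60 x 36 x 30 mm (x, y, z); origin at its centre
- wax_puck: cream wax offcut on the bed, a round puck 60 mm across and 26 mm thick; origin at its centre, z its axis
- brush: hand brush standing on its bristles on the mat, 240 g; origin at the centre of the bristle tips, x along its length, z up. Dark stiff bristles 190 x 36 mm, 36 mm high; above them a wooden back 194 x 40 mm from 36 to 54 mm; on that a wooden ridge to grip, 110 mm long (x), 26 mm thick (y), from 54 to 99 mm above the tips
- mat: black rubber mat of the brush, fixed on the table, 230 mm (x) x 100 mm (y), 4 mm thick; origin at the centre of its underside
- candle: bystander: finished candle in a white cup, 80 mm across, 85 mm high; origin at the centre of its underside
- tumbler: bystander: clear plastic tumbler, 70 mm across, 95 mm high; origin at the centre of its underside
Mind the look-alikes: they are no part of the job. There is more than one size of the brush; the job needs the smaller.

How it is judged:
On the way, in this order (a step that is already met when the one before it is completed fails the run):
1. the scrap drawer is pulled out at least 105 mm (value of joint drawer above 0.105 m), for 0.2 s.
2. all three offcuts lie in the drawer (x of wax_bar in the frame of drawer_floor between -0.1 and 0.1 m and y of wax_bar in the frame of drawer_floor between -0.125 and 0.125 m and z of wax_bar in the frame of drawer_floor between 0 and 0.06 m and x of wax_block in the frame of drawer_floor between -0.1 and 0.1 m and y of wax_block in the frame of drawer_floor between -0.125 and 0.125 m and z of wax_block in the frame of drawer_floor between 0 and 0.06 m and x of wax_puck in the frame of drawer_floor between -0.1 and 0.1 m and y of wax_puck in the frame of drawer_floor between -0.125 and 0.125 m and z of wax_puck in the frame of drawer_floor between 0 and 0.06 m and value of joint drawer above 0.105 m), for 0.2 s.
At the end, for the whole second after the job is handed in: Offcuts at rest in the drawer (centres under 60 mm above its floor), drawer out at least 105 mm; brush at rest on its bristles on the mat, upright within 0.12 rad, within 50 mm lengthwise and 35 mm crosswise of the mat's centre and along it within 0.35 rad, either way round (all of step 2 and linear speed of each of wax_bar, wax_block, wax_puck, brush below 0.03 m/s and x of brush in the frame of mat between -0.05 and 0.05 m and y of brush in the frame of mat between -0.035 and 0.035 m and z of brush in the frame of mat between 0 and 0.01 m and angle between brush's own z axis and vertical below 0.12 rad and angle between the x axis of brush and the x axis of mat, either way round below 0.35 rad); the robot touches nothing.
It fails at once if the gripper or arm touches an offcut (contact force between any of the fingers, the arm and wax_bar above 0.5 N or contact force between any of the fingers, the arm and wax_block above 0.5 N or contact force between any of the fingers, the arm and wax_puck above 0.5 N).
It fails at once if the candle or the tumbler is moved more than 20 mm (distance of any of candle, tumbler from where it was at the start of the episode above 0.02 m).
It also fails if it takes over 61 s, if anything falls off the work surface, if the arm or the gripper's body presses on something with over 40 N, if the wrist force passes 120 N, or if a joint passes its speed limit or range.

## Robot

A 6-joint arm with a two-finger parallel gripper is mounted at the origin on the work surface. World frame = base frame: x ahead of the robot, y to its left, z up, the work surface at z = 0. Lengths are in m, angles in rad, forces in N, time in s.
With the tool pointing down it reaches from about 0.3 to 0.825 m from the base axis. Payload 5.4 kg.
Tool frame: the origin (TCP) lies midway between the tips of the shut fingers; the grasp point (between the pads) lies 19 mm behind it; z points along the fingers, y is the line along which they close (so a half turn about z gives the same grasp; the last joint's range is limited). The gripper opens to 92 mm and grips with 3 to 60 N. Pads are 20 mm wide; open, the fingers measure 128 mm over their backs; the gripper's body (75 mm by 189 mm) begins 69 mm behind the grasp point.
Start: joints at [-1.369, 0.158, 1.597, -0, 1.386, -0.21], TCP at [0.23, -0.527, 0.18] pointing down, gripper open.
Joint ranges: [-2.91, 2.91], [-0.94, 2.29], [0.18, 2.7], [-1.29, 4.43], [0.17, 2.64], [-3, 3]. Speed limits (rad/s): [2.57, 2.57, 3.14, 3.14, 3.14, 3.14].

## Interface

Orientations are given as a unit quaternion [x, y, z, w].
In Python, from plant import r, optics, job gives the robot as it stands.
- The arm moves only by the tool jog_arm, never from a script. Its argument "targets" is a list that holds one entry, the list of rows, each a list of 5 numbers: the finger opening in m, from 0 to 0.0919, then the shift along the tool's x, y, z in m, then the turn about the tool's z in rad. A call has 1 to 10 rows; each row is the pose to reach, as a shift and turn from the pose commanded when the call began, along the tool's axes at that moment; what a row does not reach only later rows make up. A row lasts 1/12 s, in which the tool goes at most 41.7 mm and 7.16 degrees, less where a joint would pass 70% of its speed; a pose out of reach is approached as far as the arm can. A call with a gripper value outside its range is refused whole. The fingers move at their own pace and stop on an object; the grip force is fixed at half the most. Time passes only in rows, so rows that repeat a pose let the fingers close. It gives the time, the measured TCP pose, the force, the opening and the grip force at its end, in the units of the state.
- r.get_obs(): the state, without advancing time (a new reading comes with each control period).
- optics.camera(name): name is "side" or "top"; returns a dict with "frame" (420x560x3 uint8, red, green, blue), "fx", "fy", "cx", "cy" (pixels), "R" (3x3) and "t" (3): a world point X has camera coordinates R X + t. Camera axes: x right, y down, z forward; pixel columns grow to the right and rows downward; lengths in m; the calibration is good to about 2 mm. A picture is of the moment at which its call begins. There is no depth.
- job.close_job(): hands the job in; it is judged then, once.
The state is a dict: "clock": time; "joints": joint angles; "qd": joint speeds; "tau": joint torques, N m; "position": TCP position; "tcp_rot": TCP orientation; "wrist_force": force on the tool from outside, world axes, zero at the start; "moment": the same for the moment, N m; "width": opening from 0.0 (shut) to 1.0 (fully open); "grasp_force": force on a finger pad.
Only numpy, scipy, OpenCV 4.12 (cv2) and the standard library are available. Lean on these libraries where they do the work, as an engineer would, in place of code of your own. Each camera call takes 0.05 s, during which the arm holds its last target. There are 200 camera calls.

## Working session

There is one attempt and no reset: what is moved stays moved. The work goes in short steps, Python scripts to look and compute and a tool call to move; the robot and the scene stay as the last step left them, time stands still between calls to the robot, and variables do not carry over. Pictures are saved under pics/ and viewed, at most 12 in all, crops included, and the job is handed in when it is done.

Besides the shell and the picture viewer there is one more tool, called as name([rows], argument=value, ...), one row to a line, values as JSON. jog_arm: Moves the arm, as the interface text tells. Its arguments: {"type":"object","properties":{"targets":{"type":"array"}},"required":["targets"]}

```bash
mkdir -p pics; python3 - <<'E'
from plant import r, optics, job
import cv2,numpy as np,pickle
o=r.get_obs();print({k:np.round(v,3) for k,v in o.items()})
for n in("side","top"):
    c=optics.camera(n);pickle.dump(c,open(f"pics/{n}0.pkl","wb"));cv2.imwrite(f"pics/{n}0.png",c["frame"][:,:,::-1])
    print(n,c["fx"],c["fy"],c["cx"],c["cy"],np.round(c["R"],3).tolist(),c["t"])
E
```

```text
{'clock': np.float64(0.0), 'joints': array([-1.369,  0.159,  1.598, -0.   ,  1.386, -0.21 ]), 'qd': array([ 0.   , -0.001,  0.001, -0.   , -0.   ,  0.   ]), 'tau': array([ 1.0000e-03, -3.8557e+01, -3.2211e+01,  7.0000e-02,  3.8000e-02,
       -0.0000e+00]), 'position': array([ 0.23 , -0.526,  0.179]), 'tcp_rot': array([ 0.979,  0.204, -0.   , -0.001]), 'wrist_force': array([-0.513, -0.057,  0.317]), 'moment': array([-0.047,  0.017, -0.016]), 'grasp_force': np.float64(0.0), 'width': np.float64(1.003)}
side 447.0211729306497 447.0211729306497 276.9920915795043 207.9966207736346 [[-0.939, -0.343, -0.014], [-0.193, 0.561, -0.805], [0.284, -0.753, -0.593]] [0.40526228 0.21025594 0.77676234]
top 504.1110694015425 504.1110694015425 277.67570224446007 206.1005802066089 [[0.026, -0.999, -0.02], [-0.993, -0.024, -0.116], [0.116, 0.022, -0.993]] [-0.08568238  0.47394822  1.33479198]
```

View pics/top0.png

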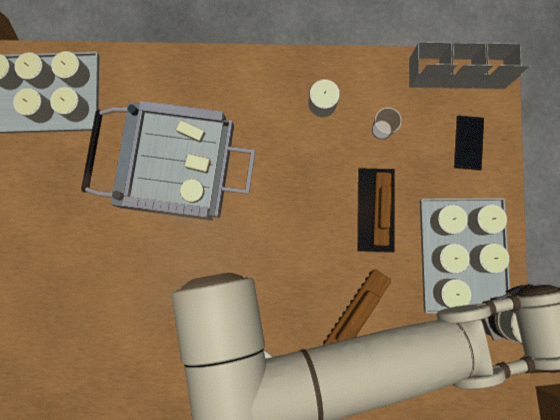

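View pics/side0.png

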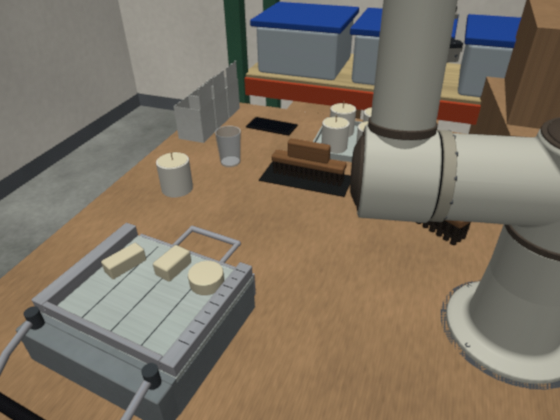

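The top view shows the cutter at about (178,160), with its front and handle facing right (handle about (250,170)). The three offcuts are at (190,130), (197,163) and (191,190). The small brush stands on its mat at (376,210), the big brush lies at (355,310), the candle is at (324,95) and the tumbler at (386,122). The side view confirms that the small brush stands upright on its mat.

```bash
cat > h.py <<'E'
import numpy as np,cv2,pickle
def plane(c,uv,z):
    uv=np.atleast_2d(np.asarray(uv,float));R=np.array(c["R"]);t=np.array(c["t"])
    d=np.c_[(uv[:,0]-c["cx"])/c["fx"],(uv[:,1]-c["cy"])/c["fy"],np.ones(len(uv))]@R
    o=-R.T@t
    return (o+d*((z-o[2])/d[:,2])[:,None])
def proj(c,X):
    p=np.atleast_2d(X)@np.array(c["R"]).T+c["t"];return np.c_[p[:,0]/p[:,2]*c["fx"]+c["cx"],p[:,1]/p[:,2]*c["fy"]+c["cy"]]
def blobs(m,c,z,roi,amin=60):
    u0,v0,u1,v1=roi;k=np.zeros_like(m,np.uint8);k[v0:v1,u0:u1]=m[v0:v1,u0:u1]
    for q in cv2.findContours(k,cv2.RETR_EXTERNAL,cv2.CHAIN_APPROX_NONE)[0]:
        if cv2.contourArea(q)<amin: continue
        W=plane(c,q[:,0,:],z);(a,s,g)=cv2.minAreaRect(W[:,:2].astype(np.float32)*1000)
        print(" px",q[:,0].mean(0).round(1),"xy mm",np.round(a,1),"size",np.round(s,1),"ang",round(g,1))
E
python3 - <<'E'
from h import *
c=pickle.load(open("pics/top0.pkl","rb"));f=c["frame"];hsv=cv2.cvtColor(f,cv2.COLOR_RGB2HSV);H,S,V=cv2.split(hsv)
f_=f.astype(int)
print("wax");blobs((f_[:,:,0]-f_[:,:,2]>35)&(V>150),c,.109,(140,105,220,210))
print("mat");blobs(V<45,c,.004,(345,155,405,265))
print("ridge/brush");blobs((S>90)&(V>50)&(H<25),c,.103,(361,165,394,250),40)
print("bed");blobs((S<60)&(V>60),c,.08,(80,90,235,222),500)
print("candle px region");blobs((f_[:,:,0]-f_[:,:,2]>35)&(V>150)&(H>20),c,.085,(300,70,350,120))
cv2.imwrite("pics/c1.png",cv2.resize(f[95:225,80:270,::-1],None,fx=4,fy=4,interpolation=cv2.INTER_CUBIC))
cv2.imwrite("pics/c2.png",cv2.resize(f[100:260,320:500,::-1],None,fx=3.5,fy=3.5,interpolation=cv2.INTER_CUBIC))
E
```

```text
wax
 px [191.  190.1] xy mm [502.6 146.9] size [55.2 54. ] ang 46.9
 px [196.7 162.4] xy mm [574.9 136.2] size [57.5 33.4] ang 77.2
 px [189.5 130.1] xy mm [659.4 158.7] size [67.4 27.5] ang 66.6
mat
 px [375.9 210.1] xy mm [ 476.2 -341. ] size [ 95.1 225.9] ang 90.0
ridge/brush
 px [382.4 208.7] xy mm [ 468.1 -341.8] size [ 42.3 188.1] ang 88.2
 px [377.  166.5] xy mm [ 575.3 -327.3] size [ 7.8 81.8] ang 1.3
bed
 px [163.8 159.6] xy mm [591.3 226.6] size [389.6 291.3] ang 83.7
 px [ 87.4 108.6] xy mm [718.3 437.8] size [109.  46.] ang 3.9
candle px region
 px [325.6  93.5] xy mm [ 775.1 -193.9] size [64.8 57.2] ang 45.1
```

View pics/c1.png

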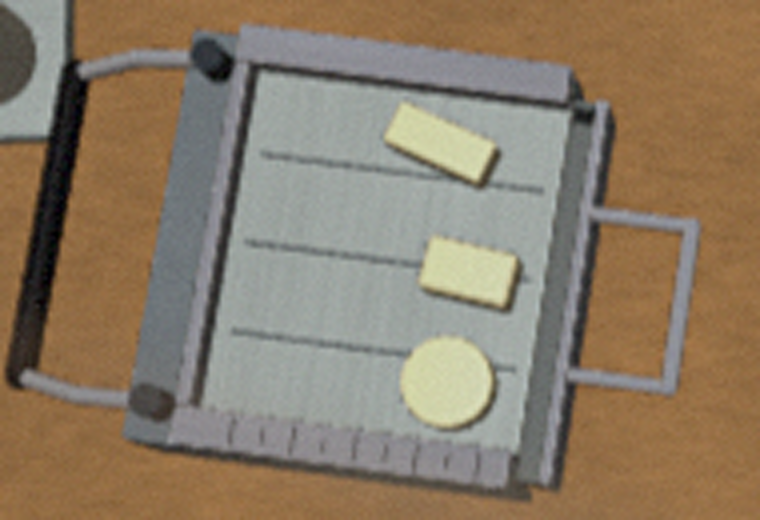

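View pics/c2.png

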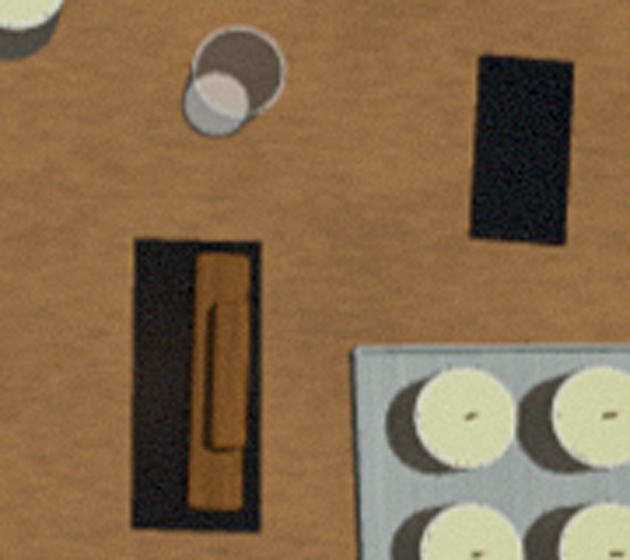

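The cutter crop shows the bar handle running from (692,220) to (672,388), and the front bed edge from about (573,103) to (515,450). The offcuts lie close to that edge. In the brush crop, the brush's ridge top runs from (215,303) to (245,452), near the mat's right side.

```bash
python3 - <<'E'
from h import *
c=pickle.load(open("pics/top0.pkl","rb"))
A=lambda l,z:print(plane(c,[((x+.5)/4-.5+80,(y+.5)/4-.5+95) for x,y in l],z)[:,:2].round(4).tolist())
B=lambda l,z:print(plane(c,[((x+.5)/3.5-.5+320,(y+.5)/3.5-.5+100) for x,y in l],z)[:,:2].round(4).tolist())
print("handle");A([(692,220),(672,388)],.056)
print("bed front edge, (left fence),(right fence)");A([(573,103),(515,450)],.08)
print("fence tops: L rear, L front, R front, R rear");A([(240,25),(570,65),(583,100),(508,487),(505,452)],.105)
print("ridge corners");B([(218,303),(250,303),(245,452),(210,450)],.103)
print("back corners");B([(197,253),(250,255),(242,512),(189,508)],.058)
print("mat");B([(134,240),(261,241),(260,531),(132,527)],.004)
E
```

```text
handle
[[0.6233, -0.0033], [0.5093, 0.0063]]
bed front edge, (left fence),(right fence)
[[0.6952, 0.0764], [0.4628, 0.1052]]
fence tops: L rear, L front, R front, R rear
[[0.7359, 0.2938], [0.7133, 0.0759], [0.6901, 0.0665], [0.4362, 0.1046], [0.4585, 0.1075]]
ridge corners
[[0.5245, -0.34], [0.525, -0.3632], [0.4162, -0.3596], [0.417, -0.3345]]
back corners
[[0.5697, -0.3324], [0.569, -0.3723], [0.3749, -0.3664], [0.3769, -0.3271]]
mat
[[0.5892, -0.2921], [0.5906, -0.3919], [0.3629, -0.391], [0.3634, -0.2923]]
```

jog_arm([
  [[0.04,0.519,-0.35,0,0.52],[0.04,0.519,-0.35,0,0.52],[0.04,0.519,-0.35,0,0.52],[0.04,0.519,-0.35,0,0.52],[0.04,0.519,-0.35,0,0.52],[0.04,0.519,-0.35,0,0.52],[0.04,0.519,-0.35,0,0.52],[0.04,0.519,-0.35,0,0.52],[0.04,0.519,-0.35,0,0.52],[0.04,0.519,-0.35,0,0.52]],
])

```text
clock: 0.93
position: [0.4518, -0.1765, 0.1801]
tcp_rot: [0.999, -0.054, -0.0, -0.0]
wrist_force: [-0.6, -0.5, -1.4]
width: 0.436
grasp_force: 0.0
```

```bash
cat >> h.py <<'E'
def to(x,y,z,yaw):
    from plant import r
    from scipy.spatial.transform import Rotation as Ro
    o=r.get_obs();R=Ro.from_quat(o["tcp_rot"]).as_matrix();p=np.array(o["position"])
    w=np.arctan2(R[1,0],R[0,0])
    print("t",round(float(o["clock"]),2),"p",p.round(4),"yaw",round(w,3),"tilt",R[:,2].round(3),"F",np.round(o["wrist_force"],1),"w",round(float(o["width"])*91.9,1),"gf",round(float(o["grasp_force"]),1))
    print("shift",(R.T@(np.array([x,y,z])-p)).round(4),"turn",round(float(w-yaw),3))
E
python3 -c "
from h import *
to(.566,.0015,.18,-.11);to(.566,.0015,.037,-.11)"
```

```text
t 0.93 p [ 0.4518 -0.1765  0.1801] yaw -0.108 tilt [-0.  0. -1.] F [-0.6 -0.5 -1.4] w 40.1 gf 0.0
shift [ 9.430e-02 -1.893e-01  1.000e-04] turn 0.002
t 0.93 p [ 0.4518 -0.1765  0.1801] yaw -0.108 tilt [-0.  0. -1.] F [-0.6 -0.5 -1.4] w 40.1 gf 0.0
shift [ 0.0943 -0.1893  0.1431] turn 0.002
```

jog_arm([
  [[0.04,0.094,-0.189,0,0],[0.04,0.094,-0.189,0,0],[0.04,0.094,-0.189,0,0],[0.04,0.094,-0.189,0,0],[0.04,0.094,-0.189,0,0],[0.04,0.094,-0.189,0,0],[0.04,0.094,-0.189,0,0],[0.04,0.094,-0.189,0.03,0],[0.04,0.094,-0.189,0.06,0],[0.04,0.094,-0.189,0.06,0]],
])

```text
clock: 1.77
position: [0.5599, -0.0013, 0.114]
tcp_rot: [0.998, -0.055, -0.006, -0.001]
wrist_force: [-1.3, -0.1, -1.9]
width: 0.44
grasp_force: 0.0
```

```bash
python3 -c "
from h import *
to(.566,.0015,.037,-.11)"
```

```text
t 1.77 p [ 0.5599 -0.0013  0.114 ] yaw -0.11 tilt [-0.012  0.002 -1.   ] F [-1.3 -0.1 -1.9] w 40.4 gf 0.0
shift [ 0.0066 -0.0034  0.0769] turn 0.0
```

jog_arm([
  [[0.04,0,0,0.035,0],[0.04,0,0,0.07,0],[0.04,0,0,0.078,0],[0.04,0,0,0.078,0],[0.0,0,0,0.078,0],[0.0,0,0,0.078,0],[0.0,0,0,0.078,0],[0.0,0,0,0.078,0]],
])

```text
clock: 2.43
position: [0.5667, -0.0012, 0.0444]
tcp_rot: [0.999, -0.054, 0.002, 0.0]
wrist_force: [0.0, 0.3, -0.4]
width: 0.171
grasp_force: 0.0
```

```bash
python3 -c "
from h import *
to(.566-.0108,.0015-.0975,.037,-.11)"
```

```text
t 2.43 p [ 0.5667 -0.0012  0.0444] yaw -0.108 tilt [ 0.003 -0.001 -1.   ] F [ 0.   0.3 -0.4] w 15.7 gf 0.0
shift [-0.0013  0.0955  0.0075] turn 0.002
```

jog_arm([
  [[0.0,0,0,0.004,0],[0.0,0,0,0.006,0],[0.0,0,0,0.006,0],[0.0,0,0,0.006,0],[0.0,0,0.01,0.006,0],[0.0,0,0.025,0.006,0],[0.0,0,0.04,0.006,0],[0.0,0,0.055,0.006,0],[0.0,0,0.07,0.006,0],[0.0,0,0.075,0.006,0]],
])

```text
clock: 3.27
position: [0.557, -0.0778, 0.0365]
tcp_rot: [0.998, -0.055, 0.0, 0.0]
wrist_force: [-0.5, 0.1, -0.1]
width: 0.005
grasp_force: 0.0
```

```bash
python3 -c "
from h import *
to(.566-.0108,.0015-.0975,.037,-.11)"
```

```text
t 3.27 p [ 0.557  -0.0778  0.0365] yaw -0.11 tilt [ 0.    -0.001 -1.   ] F [-0.5  0.1 -0.1] w 0.5 gf 0.0
shift [ 0.0002  0.0183 -0.0005] turn 0.0
```

```bash
python3 - <<'E'
from plant import optics
from h import *
a=[]
for n in("side","top"):
    c=optics.camera(n);pickle.dump(c,open(f"pics/{n}1.pkl","wb"));f=c["frame"][:,:,::-1]
    f=f[90:230,80:300] if n=="top" else f[200:410,20:300]
    a.append(cv2.resize(f,(400,int(400*f.shape[0]/f.shape[1])) ,interpolation=cv2.INTER_CUBIC))
h=max(x.shape[0] for x in a);cv2.imwrite("pics/m1.png",np.hstack([np.pad(x,((0,h-x.shape[0]),(0,0),(0,0))) for x in a]))
E
```

```text
(no output)
```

View pics/m1.png

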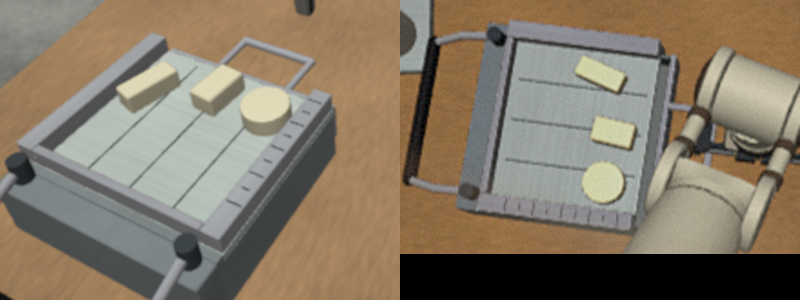

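```bash
python3 - <<'E'
from h import *
s=pickle.load(open("pics/side1.pkl","rb"));c=pickle.load(open("pics/top0.pkl","rb"))
q=[(247/1.4286+20,40/1.4286+200),(313/1.4286+20,63/1.4286+200)]
print(plane(s,q,.056).round(4))
for x,y in((.566,.0015),(.57,.026)): 
  e=[(x-.055,y+.006,.056),(x+.055,y-.006,.056)];print(proj(s,e).round(1).tolist(),proj(c,e).round(1).tolist())
f=pickle.load(open("pics/top0.pkl","rb"))["frame"];print(f[165,240:262].tolist())
E
```

```text
[[ 0.619  -0.008   0.056 ]
 [ 0.5078  0.007   0.056 ]]
[[237.5, 243.9], [191.2, 228.8]] [[247.2, 191.0], [253.0, 150.5]]
[[230.4, 251.3], [183.6, 235.6]] [[238.1, 189.3], [244.0, 148.8]]
[[147, 108, 61], [148, 104, 66], [148, 112, 73], [145, 105, 64], [149, 109, 64], [152, 108, 73], [152, 112, 67], [152, 109, 66], [133, 101, 69], [143, 136, 135], [141, 143, 150], [143, 147, 156], [134, 129, 134], [121, 97, 74], [142, 103, 57], [144, 104, 68], [145, 108, 65], [145, 107, 68], [146, 108, 64], [145, 107, 64], [151, 109, 68], [154, 110, 67]]
```

```bash
python3 - <<'E'
from h import *
s=pickle.load(open("pics/side1.pkl","rb"))
print(proj(s,[(.557,-.078,.0365),(.557,-.078,.0555),(.565,0,.054)]).round(1).tolist())
cv2.imwrite("pics/m2.png",cv2.resize(s["frame"][100:280,130:370,::-1],None,fx=3.2,fy=3.2,interpolation=cv2.INTER_CUBIC))
E
```

```text
[[234.9, 221.7], [234.3, 214.7], [214.7, 236.6]]
```

View pics/m2.png

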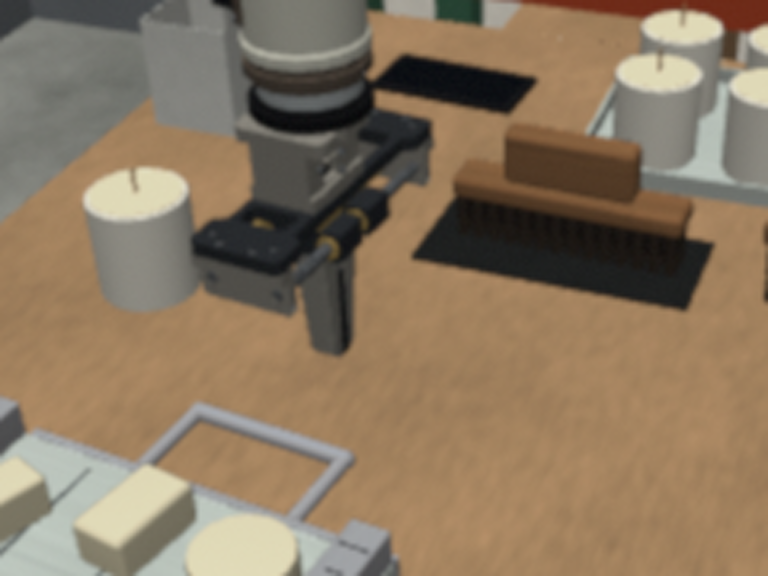

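```bash
python3 - <<'E'
from h import *
s=pickle.load(open("pics/side1.pkl","rb"))
x=np.array([.994,-.109,0]);y=np.array([-.109,-.994,0]);p=np.array([.557,-.0778,.0365])
for a in(-1,1):
  for b in(-1,1):
    for z in (.088,):
      print(a,b,((proj(s,p+a*.0375*x+b*.0945*y+[0,0,z])[0]-[130,100])*3.2).round(0))
print("finger bottom corners (near side)",[((proj(s,p+a*.01*x-.018*y)[0]-[130,100])*3.2).round(0).tolist() for a in(-1,1)])
for d in ((0,0,.02),(0,0,.04),(0,-.03,0),(0,-.05,0)): print(d,[((proj(s,p+d+a*.01*x-.018*y)[0]-[130,100])*3.2).round(0).tolist() for a in(-1,1)])
E
```

```text
-1 -1 [298. 378.]
-1 1 [445. 225.]
1 -1 [192. 346.]
1 1 [349. 201.]
finger bottom corners (near side) [[335.0, 409.0], [309.0, 401.0]]
(0, 0, 0.02) [[332.0, 385.0], [307.0, 377.0]]
(0, 0, 0.04) [[330.0, 361.0], [304.0, 353.0]]
(0, -0.03, 0) [[353.0, 383.0], [328.0, 375.0]]
(0, -0.05, 0) [[364.0, 366.0], [340.0, 358.0]]
```

The side view shows the handle unmoved. The fingertip is at about (233,210) px in the full frame, where the reported pose predicts about row 226, so the fingers passed above the bar. The next step is to check this against the top view.

```bash
python3 - <<'E'
from h import *
s=pickle.load(open("pics/top1.pkl","rb"))
x=np.array([.994,-.109,0]);y=np.array([-.109,-.994,0]);p=np.array([.557,-.0778,.0365])
for d in (0,.045):
 for a in(-1,1):
  for b in(-1,1):
      print(d,a,b,((proj(s,p+a*.0375*x+b*.0945*y+[0,0,d+.1])[0]-[210,100])*6).round(0))
cv2.imwrite("pics/m3.png",cv2.resize(s["frame"][100:200,210:340,::-1],None,fx=6,fy=6,interpolation=cv2.INTER_CUBIC))
E
```

```text
0 -1 -1 [179. 472.]
0 -1 1 [629. 531.]
0 1 -1 [205. 297.]
0 1 1 [652. 355.]
0.045 -1 -1 [168. 453.]
0.045 -1 1 [635. 514.]
0.045 1 -1 [195. 272.]
0.045 1 1 [659. 332.]
```

View pics/m3.png

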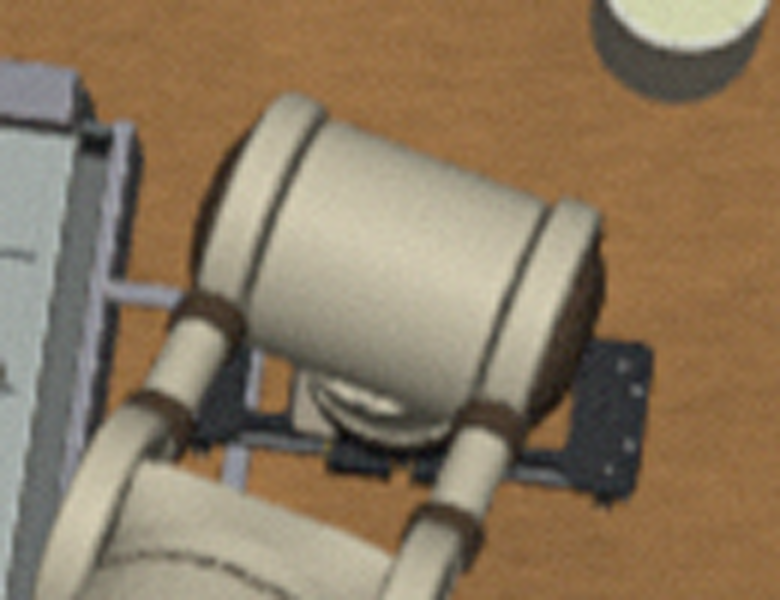

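The right end of the gripper body is at about (643,422) in this crop. That fits a body about 45 mm higher than reported, with x and y correct. I'll check the height reading with a cautious descent over the bare table.

jog_arm([
  [[0.0,0,0,0.015,0],[0.0,0,0,0.03,0],[0.0,0,0,0.034,0],[0.0,0,0,0.034,0],[0.0,0,0,0.034,0]],
])

```text
clock: 3.78
position: [0.5572, -0.075, 0.0025]
tcp_rot: [0.999, -0.054, -0.0, -0.0]
wrist_force: [-0.1, 0.3, 0.3]
width: 0.003
grasp_force: 0.0
```

```bash
python3 - <<'E'
from plant import optics
from h import *
to(.557,-.078,.0,-.11)
c=optics.camera("side");pickle.dump(c,open("pics/side2.pkl","wb"))
a=pickle.load(open("pics/side1.pkl","rb"))["frame"].astype(int);d=np.abs(a-c["frame"]).max(2)
m=(d>40).astype(np.uint8);ys=np.where(m[:,215:250].sum(1)>2)[0];print("diff rows",ys.min(),ys.max())
g=c["frame"];print([(v,g[v,230].tolist()) for v in range(206,240,2)])
E
```

```text
t 3.78 p [ 0.5572 -0.075   0.0025] yaw -0.108 tilt [-0.  0. -1.] F [-0.1  0.3  0.3] w 0.3 gf 0.0
shift [0.0002 0.003  0.0025] turn 0.002
diff rows 8 223
[(206, [77, 76, 70]), (208, [78, 77, 72]), (210, [78, 77, 71]), (212, [78, 77, 71]), (214, [77, 75, 70]), (216, [77, 76, 70]), (218, [77, 75, 70]), (220, [77, 75, 70]), (222, [91, 83, 72]), (224, [164, 131, 96]), (226, [163, 130, 94]), (228, [160, 127, 91]), (230, [164, 132, 95]), (232, [165, 132, 95]), (234, [165, 132, 95]), (236, [163, 132, 96]), (238, [162, 155, 151])]
```

jog_arm([
  [[0.0,0,0,0.01,0],[0.0,0,0,0.018,0],[0.0,0,0,0.024,0],[0.0,0,0,0.024,0]],
])

```text
clock: 4.17
position: [0.5555, -0.0749, -0.0236]
tcp_rot: [0.999, -0.054, -0.002, -0.001]
wrist_force: [-0.3, 0.2, -0.6]
width: 0.001
grasp_force: 0.0
```

```bash
python3 - <<'E'
from plant import optics
from h import *
to(.557,-.078,.0,-.11)
E
```

```text
t 4.17 p [ 0.5555 -0.0749 -0.0236] yaw -0.108 tilt [-0.003  0.001 -1.   ] F [-0.3  0.2 -0.6] w 0.1 gf 0.0
shift [ 0.0017  0.0029 -0.0236] turn 0.002
```

jog_arm([
  [[0.0,0,0,0.003,0],[0.0,0,0,0.006,0],[0.0,0,0,0.008,0],[0.0,0,0,0.008,0]],
])

```text
clock: 4.5
position: [0.5569, -0.0753, -0.0301]
tcp_rot: [0.999, -0.054, -0.0, -0.0]
wrist_force: [-0.0, -0.6, -0.0]
width: 0.005
grasp_force: 0.0
```

jog_arm([
  [[0.0,0,0,0.002,0],[0.0,0,0,0.003,0]],
])

```text
clock: 4.67
position: [0.5573, -0.0755, -0.0327]
tcp_rot: [0.999, -0.054, 0.0, 0.0]
wrist_force: [0.4, -1.6, 0.2]
width: 0.005
grasp_force: 0.0
```

jog_arm([
  [[0.0,0,0,0.002,0],[0.0,0,0,0.003,0]],
])

```text
clock: 4.83
position: [0.5575, -0.0755, -0.034]
tcp_rot: [0.999, -0.054, -0.0, 0.0]
wrist_force: [-7.5, 1.8, 21.0]
width: 0.005
grasp_force: 10.5
```

Contact at a reported z of -0.034 confirms the height reading is about 34 mm too low here. I'll grasp the bar again with that correction.

jog_arm([
  [[0.0,0,0,-0.035,0],[0.04,0,0,-0.07,0],[0.04,0,-0.03,-0.08,0],[0.04,0,-0.06,-0.08,0],[0.04,0,-0.076,-0.08,0],[0.04,0,-0.076,-0.08,0],[0.04,0,-0.076,-0.06,0],[0.04,0,-0.076,-0.038,0],[0.04,0,-0.076,-0.038,0],[0.0,0,-0.076,-0.038,0]],
])

```text
clock: 5.67
position: [0.5638, -0.0002, 0.0012]
tcp_rot: [0.999, -0.054, -0.002, -0.0]
wrist_force: [0.2, -0.5, -0.5]
width: 0.381
grasp_force: 0.0
```

jog_arm([
  [[0.0,0,0,0,0],[0.0,0,0,0,0],[0.0,0,0,0,0],[0.0,0,0,0,0]],
])

```text
clock: 6.0
position: [0.5664, -0.0002, 0.0036]
tcp_rot: [0.999, -0.054, 0.001, 0.0]
wrist_force: [-0.0, -0.1, 3.2]
width: 0.118
grasp_force: 30.0
```

```bash
python3 -c "
from h import *
to(.565-.0108,.0005-.0975,.003,-.11)"
```

```text
t 6.0 p [ 5.664e-01 -2.000e-04  3.600e-03] yaw -0.108 tilt [ 0.002 -0.    -1.   ] F [-0.  -0.1  3.2] w 10.9 gf 30.0
shift [-0.0016  0.0975  0.0006] turn 0.002
```

Gripped (width 10.9 mm, grip force 30 N). Pulling now.

jog_arm([
  [[0.0,0,0.01,0,0],[0.0,0,0.022,0,0],[0.0,0,0.034,0,0],[0.0,0,0.046,0,0],[0.0,0,0.058,0,0],[0.0,0,0.07,0,0],[0.0,0,0.08,0,0],[0.0,0,0.09,0,0],[0.0,0,0.094,0,0],[0.0,0,0.094,0,0]],
])

```text
clock: 6.83
position: [0.5554, -0.096, 0.0035]
tcp_rot: [0.999, -0.055, 0.0, 0.001]
wrist_force: [-1.7, -2.2, 6.9]
width: 0.121
grasp_force: 30.0
```

```bash
python3 - <<'E'
from h import *
from plant import optics
to(.565-.0108,.0005-.0975,.003,-.11)
for n in("side","top"):
    c=optics.camera(n);pickle.dump(c,open(f"pics/{n}3.pkl","wb"));cv2.imwrite(f"pics/{n}3.png",c["frame"][:,:,::-1])
E
```

```text
t 6.83 p [ 0.5554 -0.096   0.0035] yaw -0.109 tilt [ 0.001 -0.002 -1.   ] F [-1.7 -2.2  6.9] w 11.2 gf 30.0
shift [-0.0011  0.0011  0.0005] turn 0.001
```

View pics/side3.png

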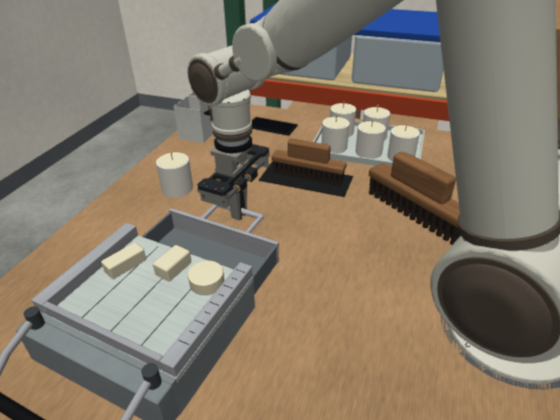

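The drawer is well out, the handle is gripped at about (240,210), and the offcuts are still on the bed. I'll pull a little further to be sure.

jog_arm([
  [[0.0,0,0.003,0,0],[0.0,0,0.006,0,0],[0.0,0,0.006,0,0]],
])

```text
clock: 7.18
position: [0.5549, -0.101, 0.0035]
tcp_rot: [0.999, -0.054, 0.001, 0.0]
wrist_force: [-0.9, 0.9, 7.3]
width: 0.121
grasp_force: 30.0
```

```bash
python3 - <<'E'
from h import *
to(.565-.0108,.0005-.0975,.003,-.11)
E
```

```text
t 7.18 p [ 0.5549 -0.101   0.0035] yaw -0.109 tilt [ 0.001 -0.001 -1.   ] F [-0.9  0.9  7.3] w 11.1 gf 30.0
shift [-0.0011 -0.0039  0.0005] turn 0.001
```

jog_arm([
  [[0.04,0,0,0,0],[0.04,0,0,0,0],[0.04,0,0,0,0],[0.055,0,0,-0.03,0],[0.055,0,0,-0.07,0],[0.055,0,0,-0.11,0],[0.055,0,0,-0.11,0],[0.055,0,0,-0.11,0]],
])

```text
clock: 7.85
position: [0.5565, -0.1004, 0.1152]
tcp_rot: [0.999, -0.054, 0.003, 0.001]
wrist_force: [0.3, -0.9, -0.2]
width: 0.598
grasp_force: 0.0
```

```bash
python3 - <<'E'
from h import *
to(.471,-.3493,.113,-.032)
E
```

```text
t 7.85 p [ 0.5565 -0.1004  0.1152] yaw -0.108 tilt [ 0.005 -0.003 -1.   ] F [ 0.3 -0.9 -0.2] w 55.0 gf 0.0
shift [-0.0582  0.2566  0.0024] turn -0.076
```

jog_arm([
  [[0.055,-0.057,0.256,0,-0.076],[0.055,-0.057,0.256,0,-0.076],[0.055,-0.057,0.256,0,-0.076],[0.055,-0.057,0.256,0,-0.076],[0.055,-0.057,0.256,0,-0.076],[0.055,-0.057,0.256,0,-0.076],[0.055,-0.057,0.256,0,-0.076],[0.055,-0.057,0.256,0,-0.076],[0.055,-0.057,0.256,0,-0.076],[0.055,-0.057,0.256,0,-0.076]],
])

```text
clock: 8.68
position: [0.4701, -0.3457, 0.111]
tcp_rot: [1.0, -0.016, -0.001, -0.001]
wrist_force: [0.9, -0.4, 0.2]
width: 0.597
grasp_force: 0.0
```

```bash
python3 - <<'E'
from h import *
from plant import optics
to(.471,-.3493,.034,-.032)
for n in("side","top"):
    c=optics.camera(n);pickle.dump(c,open(f"pics/{n}4.pkl","wb"))
s=pickle.load(open("pics/side4.pkl","rb"))
# drawer handle check, and tip check
cv2.imwrite("pics/m4.png",cv2.resize(s["frame"][60:285,180:400,::-1],None,fx=2.6,fy=2.6,interpolation=cv2.INTER_CUBIC))
p=np.array([.471,-.3493,.147]);print([((proj(s,p+[a*.01,b,0])[0]-[180,60])*2.6).round(0).tolist() for a in(-1,1) for b in(.0275,.04)])
E
```

```text
t 8.68 p [ 0.4701 -0.3457  0.111 ] yaw -0.031 tilt [-0.001  0.002 -1.   ] F [ 0.9 -0.4  0.2] w 54.8 gf 0.0
shift [0.0011 0.0038 0.077 ] turn 0.001
[[340.0, 191.0], [336.0, 197.0], [319.0, 188.0], [315.0, 194.0]]
```

View pics/m4.png

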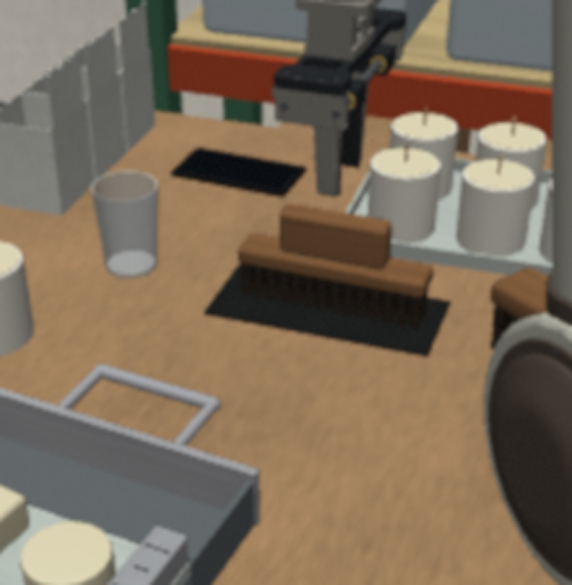

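The fingertip at (328,192) matches the prediction with the 34 mm correction, and the brush is right below it. Descending to grip the ridge.

jog_arm([
  [[0.055,0.001,0.003,0.03,0],[0.055,0.001,0.003,0.06,0],[0.055,0.001,0.003,0.076,0],[0.055,0.001,0.003,0.078,0],[0.055,0.001,0.003,0.078,0],[0.0,0.001,0.003,0.078,0],[0.0,0.001,0.003,0.078,0],[0.0,0.001,0.003,0.078,0],[0.0,0.001,0.003,0.078,0],[0.0,0.001,0.003,0.078,0]],
])

```text
clock: 9.62
position: [0.4716, -0.3513, 0.0353]
tcp_rot: [1.0, -0.016, 0.001, 0.001]
wrist_force: [0.6, -0.4, 0.0]
width: 0.279
grasp_force: 30.0
```

jog_arm([
  [[0.0,0,0,0,0],[0.0,0,0,0,0],[0.0,0,0,0,0]],
])

```text
clock: 9.87
position: [0.4717, -0.3513, 0.0353]
tcp_rot: [1.0, -0.016, 0.001, 0.001]
wrist_force: [-0.3, 0.6, 6.7]
width: 0.281
grasp_force: 30.0
```

Brush gripped (25.8 mm). Lifting it and carrying it over the bed.

jog_arm([
  [[0.0,0,0,-0.03,0],[0.0,0,0,-0.065,0],[0.0,0,0,-0.1,0],[0.0,0,0,-0.14,0],[0.0,0.01,-0.03,-0.145,0.02],[0.0,0.015,-0.07,-0.145,0.04],[0.0,0.02,-0.11,-0.145,0.084],[0.0,0.03,-0.15,-0.145,0.084],[0.0,0.035,-0.19,-0.145,0.084],[0.0,0.04,-0.225,-0.145,0.084]],
])

```text
clock: 10.7
position: [0.5175, -0.1242, 0.1781]
tcp_rot: [0.998, -0.058, -0.001, -0.001]
wrist_force: [0.5, -0.1, -3.2]
width: 0.28
grasp_force: 30.0
```

```bash
python3 - <<'E'
from h import *
to(.5964,.248,.18,-.115)
E
```

```text
t 10.7 p [ 0.5175 -0.1242  0.1781] yaw -0.116 tilt [-0.002  0.002 -1.   ] F [ 0.5 -0.1 -3.2] w 25.7 gf 30.0
shift [ 0.0354 -0.3788 -0.0015] turn -0.001
```

jog_arm([
  [[0.0,0.004,-0.04,0,0],[0.0,0.008,-0.08,0,0],[0.0,0.012,-0.12,0,0],[0.0,0.016,-0.16,0,0],[0.0,0.02,-0.2,0,0],[0.0,0.024,-0.24,0,0],[0.0,0.028,-0.28,0,0],[0.0,0.032,-0.32,0,0],[0.0,0.034,-0.355,0,0],[0.0,0.035,-0.375,0,0]],
])

```text
clock: 11.53
position: [0.5954, 0.2451, 0.1775]
tcp_rot: [0.998, -0.057, -0.001, -0.0]
wrist_force: [-0.7, -1.2, -2.9]
width: 0.283
grasp_force: 30.0
```

jog_arm([
  [[0.0,0,0,0,0],[0.0,0,0,0,0],[0.0,0,0,0,0]],
])

```text
clock: 11.78
position: [0.5959, 0.2404, 0.1782]
tcp_rot: [0.998, -0.058, -0.001, 0.001]
wrist_force: [-0.3, -0.5, -2.9]
width: 0.278
grasp_force: 30.0
```

```bash
python3 - <<'E'
from h import *
from plant import optics
to(.5964,.248,.113,-.115)
for n in("side","top"):
    c=optics.camera(n);pickle.dump(c,open(f"pics/{n}5.pkl","wb"))
c=optics.camera("side")
cv2.imwrite("pics/m5.png",cv2.resize(c["frame"][140:400,0:320,::-1],None,fx=2.2,fy=2.2,interpolation=cv2.INTER_CUBIC))
E
```

```text
t 11.78 p [0.5959 0.2404 0.1782] yaw -0.117 tilt [-0.002 -0.001 -1.   ] F [-0.3 -0.5 -2.9] w 25.5 gf 30.0
shift [-0.0003 -0.0077  0.0652] turn -0.002
```

View pics/m5.png

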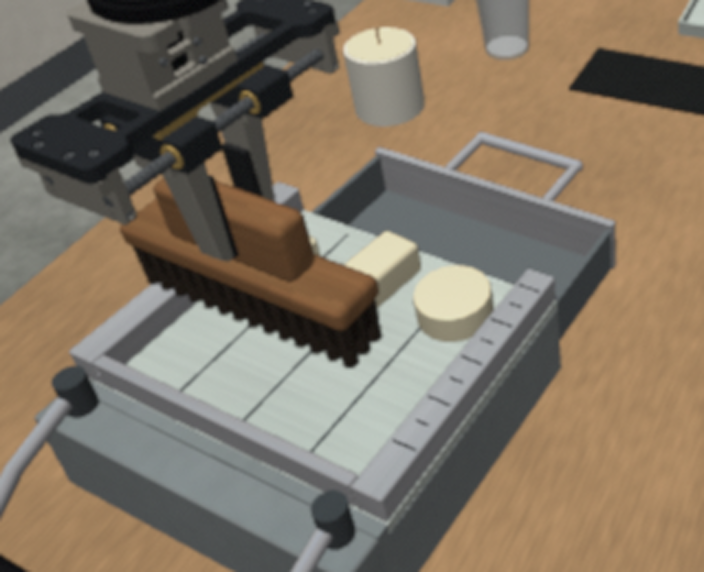

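The brush hangs above the bed behind the offcuts. Its bristle ends are at about (140,255) and (357,362) in the crop. I'll check its lateral position numerically.

```bash
python3 - <<'E'
from h import *
c=pickle.load(open("pics/side5.pkl","rb"))
P=plane(c,[(138/2.2,255/2.2+140),(350/2.2,364/2.2+140),(378/2.2,337/2.2+140)],.147)[:,:2];print(P.round(4))
p=np.array([.596,.2404]);x=np.array([.993,-.116]);y=np.array([-.116,-.993])
print("expected far-rear,near-rear,near-front",(p+.095*x-.018*y).round(4),(p-.095*x-.018*y).round(4),(p-.095*x+.018*y).round(4))
# fences' inner corners, side view, crop: right fence inner at rear & front
print(plane(c,[(113/2.2,365/2.2+140),(350/2.2,478/2.2+140),(523/2.2,285/2.2+140)],.092)[:,:2].round(4))
E
```

```text
[[0.7191 0.222 ]
 [0.5134 0.2609]
 [0.5084 0.2342]]
expected far-rear,near-rear,near-front [0.6924 0.2473] [0.5038 0.2693] [0.4996 0.2335]
[[0.7112 0.2801]
 [0.4966 0.305 ]
 [0.4636 0.1064]]
```

jog_arm([
  [[0.0,-0.007,-0.006,0,0],[0.0,-0.007,-0.006,0.015,0],[0.0,-0.007,-0.006,0.03,0],[0.0,-0.007,-0.006,0.045,0],[0.0,-0.007,-0.006,0.056,0],[0.0,-0.007,-0.006,0.062,0],[0.0,-0.007,-0.006,0.065,0],[0.0,-0.007,-0.006,0.065,0]],
])

```text
clock: 12.6
position: [0.59, 0.248, 0.114]
tcp_rot: [0.998, -0.058, -0.0, 0.0]
wrist_force: [-0.3, -0.3, -2.5]
width: 0.278
grasp_force: 30.0
```

```bash
python3 - <<'E'
from h import *
to(.579-.008-.0033,.0908-.03,.113,-.115)
E
```

```text
t 12.6 p [0.59  0.248 0.114] yaw -0.116 tilt [-0.001 -0.    -1.   ] F [-0.3 -0.3 -2.5] w 25.6 gf 30.0
shift [-0.0004  0.1885  0.001 ] turn -0.001
```

jog_arm([
  [[0.0,0,0.005,0,0],[0.0,0,0.012,0,0],[0.0,0,0.02,0,0],[0.0,0,0.028,0,0],[0.0,0,0.036,0,0],[0.0,0,0.044,0,0],[0.0,0,0.052,0,0],[0.0,0,0.06,0,0],[0.0,0,0.068,0,0],[0.0,0,0.075,0,0]],
])

```text
clock: 13.43
position: [0.5815, 0.1729, 0.1144]
tcp_rot: [0.998, -0.058, -0.0, -0.0]
wrist_force: [-0.0, 1.6, -1.9]
width: 0.283
grasp_force: 30.0
```

jog_arm([
  [[0.0,0,0.005,0,0],[0.0,0,0.01,0,0],[0.0,0,0.016,0,0],[0.0,0,0.022,0,0],[0.0,0,0.028,0,0],[0.0,0,0.034,0,0],[0.0,0,0.04,0,0],[0.0,0,0.046,0,0],[0.0,0,0.052,0,0],[0.0,0,0.058,0,0]],
])

```text
clock: 14.27
position: [0.5747, 0.115, 0.1142]
tcp_rot: [0.998, -0.058, -0.0, 0.0]
wrist_force: [-0.0, 0.2, -2.3]
width: 0.282
grasp_force: 30.0
```

jog_arm([
  [[0.0,0,0.006,0,0],[0.0,0,0.012,0,0],[0.0,0,0.018,0,0],[0.0,0,0.024,0,0],[0.0,0,0.03,0,0],[0.0,0,0.036,0,0],[0.0,0,0.042,0,0],[0.0,0,0.048,0,0],[0.0,0,0.054,0,0],[0.0,0,0.058,0,0]],
])

```text
clock: 15.1
position: [0.5681, 0.0576, 0.1143]
tcp_rot: [0.998, -0.058, 0.0, 0.0]
wrist_force: [0.1, -0.1, -2.2]
width: 0.283
grasp_force: 30.0
```

```bash
python3 - <<'E'
from h import *
from plant import optics
to(.579-.008-.0033,.0908-.03,.18,-.115)
a=[]
for n in("side","top"):
    c=optics.camera(n);pickle.dump(c,open(f"pics/{n}6.pkl","wb"));f=c["frame"];g=f.astype(int)
    m=(g[:,:,0]-g[:,:,2]>30)&(g[:,:,0]>140)&(g[:,:,1]*1.0/g[:,:,0]>.85);k=m.astype(np.uint8)
    print(n,[(cv2.boundingRect(q),cv2.contourArea(q)) for q in cv2.findContours(k,0,2)[0] if cv2.contourArea(q)>30])
E
```

```text
t 15.1 p [0.5681 0.0576 0.1143] yaw -0.117 tilt [-0. -0. -1.] F [ 0.1 -0.1 -2.2] w 26.0 gf 30.0
shift [-0.0008 -0.0031 -0.0657] turn -0.002
side [((233, 246, 27, 19), 286.0), ((392, 125, 28, 12), 215.0), ((355, 119, 29, 14), 190.5), ((317, 117, 31, 16), 180.5), ((365, 107, 25, 10), 162.0), ((330, 103, 26, 10), 152.5), ((247, 53, 234, 49), 1613.5)]
top [((184, 405, 18, 15), 66.0), ((207, 347, 77, 54), 627.5), ((443, 281, 27, 27), 523.0), ((481, 245, 29, 27), 522.5), ((442, 245, 26, 27), 502.5), ((124, 229, 60, 113), 2447.5), ((479, 206, 28, 26), 509.5), ((440, 206, 27, 27), 494.5), ((231, 190, 22, 21), 345.0), ((208, 184, 8, 19), 67.0), ((189, 182, 19, 12), 48.0), ((165, 179, 29, 17), 91.5), ((150, 177, 9, 20), 65.5), ((236, 168, 23, 12), 127.5), ((239, 134, 26, 14), 170.5), ((222, 116, 8, 19), 60.0), ((177, 110, 44, 24), 501.5), ((168, 107, 9, 22), 56.0), ((14, 89, 25, 25), 453.0), ((51, 88, 25, 25), 454.5), ((312, 79, 26, 27), 491.5), ((0, 54, 8, 23), 95.5), ((15, 52, 26, 26), 461.5), ((52, 51, 25, 26), 458.5)]<stdin>:7: RuntimeWarning: divide by zero encountered in divide
<stdin>:7: RuntimeWarning: invalid value encountered in divide
```

jog_arm([
  [[0.0,0,0,-0.03,0],[0.0,0,0,-0.065,0],[0.0,0,0.01,-0.07,0],[0.0,0,0.04,-0.07,0],[0.0,0,0.08,-0.07,0],[0.0,0,0.12,-0.07,0],[0.0,0,0.16,-0.07,0],[0.0,0,0.2,-0.07,0],[0.0,0,0.23,-0.07,0],[0.0,0,0.24,-0.07,0]],
])

```text
clock: 16.03
position: [0.5392, -0.1846, 0.1836]
tcp_rot: [0.998, -0.06, -0.0, 0.001]
wrist_force: [-0.1, 0.3, -2.2]
width: 0.282
grasp_force: 30.0
```

```bash
python3 - <<'E'
from h import *
from plant import optics
to(.4755,-.3435,.184,0)
for n in("top",):
    c=optics.camera(n);pickle.dump(c,open(f"pics/{n}7.pkl","wb"));f=c["frame"];g=f.astype(int)
    cv2.imwrite("pics/m7.png",cv2.resize(f[80:260,100:420,::-1],None,fx=2.5,fy=2.5,interpolation=cv2.INTER_CUBIC))
E
```

```text
t 16.03 p [ 0.5392 -0.1846  0.1836] yaw -0.12 tilt [-0.001 -0.002 -1.   ] F [-0.1  0.3 -2.2] w 25.9 gf 30.0
shift [-4.420e-02  1.654e-01 -1.000e-04] turn -0.12
```

View pics/m7.png

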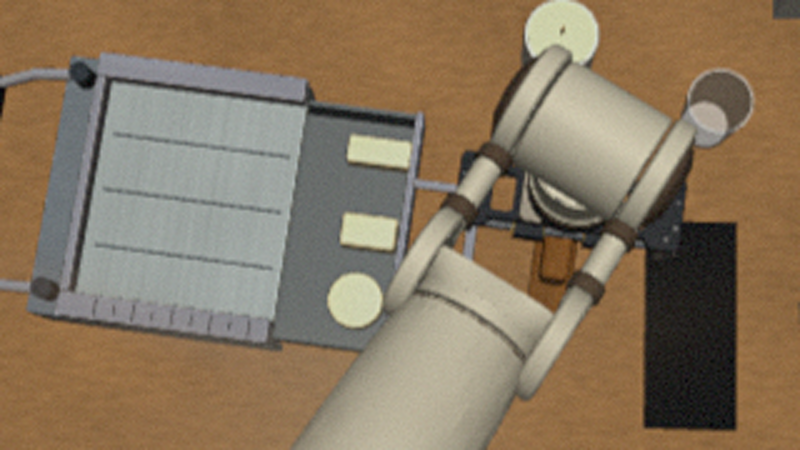

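All three offcuts lie flat in the drawer at about (378,152), (368,231) and (355,300), and the bed is clear. Now the brush goes back on its mat.

jog_arm([
  [[0.0,-0.008,0.03,0,-0.02],[0.0,-0.02,0.07,0,-0.05],[0.0,-0.03,0.11,0,-0.09],[0.0,-0.04,0.145,0,-0.12],[0.0,-0.044,0.163,0,-0.12],[0.0,-0.044,0.165,0,-0.12],[0.0,-0.044,0.165,0.03,-0.12],[0.0,-0.044,0.165,0.06,-0.12],[0.0,-0.044,0.165,0.09,-0.12],[0.0,-0.044,0.165,0.09,-0.12]],
])

```text
clock: 16.92
position: [0.4744, -0.3329, 0.087]
tcp_rot: [1.0, 0.003, -0.004, -0.005]
wrist_force: [-1.0, 2.5, -3.1]
width: 0.285
grasp_force: 30.0
```

```bash
python3 - <<'E'
from h import *
to(.4755,-.3435,.0355,0)
E
```

```text
t 16.92 p [ 0.4744 -0.3329  0.087 ] yaw 0.005 tilt [-0.009  0.01  -1.   ] F [-1.   2.5 -3.1] w 26.1 gf 30.0
shift [0.0015 0.0112 0.0514] turn 0.005
```

jog_arm([
  [[0.0,0,0,0,0],[0.0,0,0,0.015,0],[0.0,0,0,0.03,0],[0.0,0,0,0.04,0],[0.0,0,0,0.048,0],[0.0,0,0,0.048,0],[0.0,0,0,0.048,0]],
])

```text
clock: 17.5
position: [0.478, -0.3389, 0.0471]
tcp_rot: [1.0, 0.002, 0.0, 0.0]
wrist_force: [0.3, -0.3, -2.4]
width: 0.278
grasp_force: 30.0
```

```bash
python3 - <<'E'
from h import *
to(.4755,-.3435,.0355,0)
E
```

```text
t 17.5 p [ 0.478  -0.3389  0.0471] yaw 0.004 tilt [ 0.001 -0.001 -1.   ] F [ 0.3 -0.3 -2.4] w 25.6 gf 30.0
shift [-0.0025  0.0046  0.0116] turn 0.004
```

jog_arm([
  [[0.0,-0.002,0.004,0.004,0],[0.0,-0.002,0.004,0.008,0],[0.0,-0.002,0.004,0.011,0],[0.0,-0.002,0.004,0.011,0],[0.0,-0.002,0.004,0.011,0]],
])

```text
clock: 17.92
position: [0.4755, -0.3428, 0.0353]
tcp_rot: [1.0, 0.002, -0.0, -0.0]
wrist_force: [0.6, 0.6, -1.9]
width: 0.281
grasp_force: 30.0
```

jog_arm([
  [[0.05,0,0,0,0],[0.05,0,0,0,0],[0.05,0,0,0,0],[0.05,0,0,0,0],[0.06,0,0,-0.02,0],[0.06,0,0,-0.06,0],[0.06,0,0,-0.1,0],[0.06,0,0,-0.14,0],[0.06,-0.04,0,-0.16,0],[0.06,-0.08,0,-0.16,0]],
])

```text
clock: 18.75
position: [0.3991, -0.3458, 0.2017]
tcp_rot: [1.0, 0.003, 0.003, 0.005]
wrist_force: [-0.9, -1.2, 0.5]
width: 0.652
grasp_force: 0.0
```

jog_arm([
  [[0.06,0,0.04,0,0],[0.06,0,0.08,0,0],[0.06,0,0.12,0,0],[0.06,0,0.16,0,0],[0.06,0,0.16,0,0],[0.06,0,0.16,0,0]],
])

```text
clock: 19.25
position: [0.3964, -0.5043, 0.194]
tcp_rot: [1.0, 0.001, -0.0, -0.001]
wrist_force: [0.7, 1.2, 0.4]
width: 0.655
grasp_force: 0.0
```

```bash
python3 - <<'E'
from h import *
from plant import optics
to(.4755,-.3435,.0355,0)
c=optics.camera("top");f=c["frame"];hsv=cv2.cvtColor(f,cv2.COLOR_RGB2HSV);H,S,V=cv2.split(hsv)
print("mat");blobs(V<45,c,.004,(345,155,405,265))
print("brush back");blobs((S>90)&(V>50)&(H<25),c,.058,(361,172,392,246),40)
print("before:");b=pickle.load(open("pics/top0.pkl","rb"));h=cv2.split(cv2.cvtColor(b["frame"],cv2.COLOR_RGB2HSV));blobs((h[1]>90)&(h[2]>50)&(h[0]<25),b,.058,(361,172,392,246),40)
g=f.astype(int);m=(g[:,:,0]-g[:,:,2]>30)&(g[:,:,0]>140)&(g[:,:,1]>.85*g[:,:,0])
print("wax");blobs(m,c,.04,(212,100,275,220))
s=optics.camera("side")["frame"]
a=cv2.resize(f[80:280,120:440,::-1],(480,300));q=cv2.resize(s[100:300,130:400,::-1],(405,300))[:, :320]
cv2.imwrite("pics/m8.png",np.hstack([a,q]))
E
```

```text
t 19.25 p [ 0.3964 -0.5043  0.194 ] yaw 0.002 tilt [-0.001  0.002 -1.   ] F [0.7 1.2 0.4] w 60.2 gf 0.0
shift [ 0.0794 -0.1604  0.1587] turn 0.002
mat
 px [375.9 209.9] xy mm [ 476.2 -341. ] size [ 95.1 226. ] ang 90.0
brush back
 px [378.7 207.1] xy mm [ 475.7 -340.9] size [188.5  42.1] ang 0.3
before:
 px [382.4 208.7] xy mm [ 473.3 -350.1] size [ 43.8 194.7] ang 88.2
wax
 px [241.6 199.6] xy mm [488.6  23.4] size [54.1 56.6] ang 1.4
 px [247.  172.1] xy mm [564.6  11.2] size [58.7 34.8] ang 82.7
 px [252.1 140.7] xy mm [653.2   2.7] size [68.4 29.5] ang 83.5
```

View pics/m8.png

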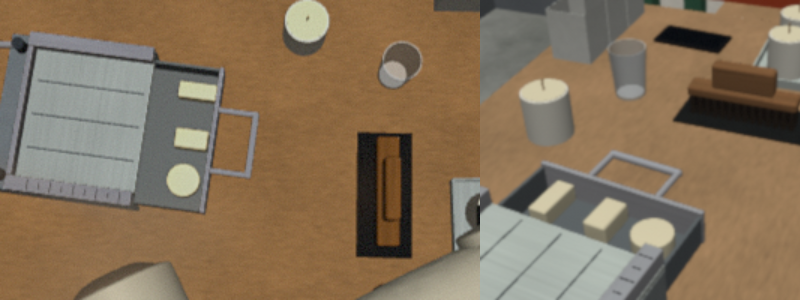

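The brush stands centred on its mat, the offcuts are in the open drawer, and the candle and tumbler haven't moved. The gripper is clear, so I'm handing in.

```bash
python3 -c "
from plant import job
print(job.close_job())"
```

```text
the job is handed in; nothing more can be done
None
```

The job is handed in at about 19 s: the drawer is about 128 mm out, all three offcuts lie in it, the brush stands centred on its mat, and the candle and tumbler are where they were; no verdict was returned.

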